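Sort the salvaged parts on the repair bench

TASK

Sort the five parts salvaged from the radio into their trays: both capacitors into the long tray, both control knobs into the round dish and the transformer into the square tray. Every part must end up inside its own tray, standing on the tray's floor the same way up as it stands now, not leaning on anything or stacked. Leave the test lamp and the meter where they are.

Things in the scene. Friction and masses are not known exactly. Their poses are not given: they have to be found in the camera images.
- cap_large: large capacitor: plain aluminium can standing upright, diameter 40 mm, height 65 mm, a pale disc with two small screw terminals on top (terminals included 67 mm), about 70 g. Origin: centre of its underside, z up along the can.
- cap_small: small capacitor: plain aluminium can standing upright, diameter 28 mm, height 45 mm, same pale top with two terminals, about 30 g. Origin: centre of its underside, z up along the can.
- knob_large: large control knob: low black fluted plastic cylinder, diameter 50 mm, height 26 mm, white pointer line on top, about 40 g. Origin: centre of its underside, z up; x along the pointer.
- knob_small: small control knob: low black fluted plastic cylinder, diameter 34 mm, height 24 mm, white pointer line on top, about 20 g. Origin: centre of its underside, z up; x along the pointer.
- transformer: small mains transformer: rectangular dark block of steel laminations, 60 mm along its x, 48 mm along its y, 48 mm high, with a pale paper patch on top, 0.25 to 0.5 kg. Origin: centre of its underside, z up.
- round_dish: round steel dish, fixed to the bench: outer diameter 160 mm, 16 mm high, wall 4 mm, floor 4 mm thick (inner diameter 152 mm). Origin: centre of its underside (bench level), z up. For the two knobs.
- long_tray: long grey plastic tray, fixed to the bench: outside 138 mm along its x, 78 mm along its y, 16 mm high, wall and floor 4 mm thick (inside 130 x 70 mm, 12 mm deep). Origin: centre of its underside (bench level), z up. For the two capacitors.
- square_tray: square grey plastic tray, fixed to the bench: outside 110 x 110 mm, 16 mm high, wall and floor 4 mm thick (inside 102 x 102 mm, 12 mm deep). Origin: centre of its underside (bench level), z up. For the transformer.
- test_lamp: bystander: black lamp holder with a white bulb standing upright, 80 mm across its foot, 150 mm tall, loose. Origin: centre of its underside.
- meter: bystander: black analogue meter lying flat, pale dial up, 100 mm along its x, 140 mm along its y, 35 mm high (43 at its knob), loose. Origin: centre of its underside.

How it is judged (in metres and radians):
At the end, for the whole second after the job is handed in: Capacitors in the long tray, knobs in the round dish, transformer in the square tray: each part's centre within the tray's inner outline, underside on its floor (0 to 9 mm above the bench), upright within 0.2 rad, at rest. Lamp and meter within 20 mm of their starts (x of cap_large in the frame of long_tray between -0.063 and 0.063 m and y of cap_large in the frame of long_tray between -0.034 and 0.034 m and z of cap_large in the frame of long_tray between 0 and 0.009 m and angle between each of cap_large, cap_small, knob_large, knob_small, transformer's own z axis and vertical below 0.2 rad and linear speed of each of cap_large, cap_small, knob_large, knob_small, transformer below 0.02 m/s and angular speed of each of cap_large, cap_small, knob_large, knob_small, transformer below 0.3 rad/s and x of cap_small in the frame of long_tray between -0.063 and 0.063 m and y of cap_small in the frame of long_tray between -0.034 and 0.034 m and z of cap_small in the frame of long_tray between 0 and 0.009 m and horizontal distance between each of knob_large, knob_small and round_dish below 0.07 m and z of knob_large in the frame of round_dish between 0 and 0.009 m and z of knob_small in the frame of round_dish between 0 and 0.009 m and x of transformer in the frame of square_tray between -0.045 and 0.045 m and y of transformer in the frame of square_tray between -0.045 and 0.045 m and z of transformer in the frame of square_tray between 0 and 0.009 m and not (distance of test_lamp from where it was at the start of the episode above 0.02 m) and not (distance of meter from where it was at the start of the episode above 0.02 m)); the robot touches nothing.
It fails at once if the test lamp is shifted or knocked over (moved more than 20 mm) (distance of test_lamp from where it was at the start of the episode above 0.02 m).
It fails at once if the meter is shifted (moved more than 20 mm) (distance of meter from where it was at the start of the episode above 0.02 m).
It also fails if it takes over 122 s, if anything falls off the work surface, if the arm or the gripper's body presses on something with over 40 N, if the wrist force passes 120 N, or if a joint passes its speed limit or range.

ROBOT

A 6-joint arm with a two-finger parallel gripper is mounted at the origin on the work surface. World frame = base frame: x ahead of the robot, y to its left, z up, the work surface at z = 0. Lengths are in mm, angles in rad, forces in N, time in s.
With the tool pointing down it reaches from about 375 to 925 mm from the base axis. Payload 5.7 kg.
Tool frame: the origin (TCP) lies on the centre line of the jaws, within the pads' length; the fingertips stand 19 mm ahead of it and the grasp point (between the pads) is the TCP; z points along the fingers, y is the line along which they close (so a half turn about z gives the same grasp; the last joint's range is limited). The gripper opens to 85 mm and grips with 20 to 120 N. Pads are 22 mm wide; open, the fingers measure 114 mm over their backs; the gripper's body (76 mm by 85 mm) begins 54 mm behind the grasp point. The pads swing forward as they close: fully open they stand 13 mm farther back than shut.
Start: joints at [-1.338, 0.359, 1.51, -0, 1.272, -0.115], TCP at [204.482, -564.047, 221.467] pointing down, gripper open.
Joint ranges: [-2.97, 2.97], [-1.01, 2.36], [0.21, 2.38], [-0.96, 4.11], [0.2, 2.71], [-2.98, 2.98]. Speed limits (rad/s): [2.39, 2.39, 3.14, 3.14, 3.14, 3.14].

INTERFACE

Orientations are given as a unit quaternion [w, x, y, z].
In Python, from station import bot gives the robot as it stands. Calls block until the motion is done:
- bot.goto(position, orientation): joint-space move of the TCP to a pose.
- bot.move_linear(position, vel=150, orientation=None): straight line of the TCP; orientation=None keeps the orientation; vel is the mean speed in mm/s.
- bot.movej(angles): joint-space move.
- bot.gripper_to(opening, force=None): finger opening in mm; force is the grip in N (None keeps the last); returns when the fingers have stopped.
- bot.pause(seconds).
- bot.solve_ik(position, orientation): joint angles nearest the present ones, or None.
- bot.observe(): the state.
- bot.camera(name): name is "scene" or "top"; returns the picture (384x512x3 uint8, blue, green, red); there is no depth.
- bot.camera_info(name): a dict with "intrinsics" (3x3 intrinsics, pixels), "pose" (4x4, takes a point from camera to world coordinates). Camera axes: x right, y down, z forward; pixel columns grow to the right and rows downward; lengths in mm; the calibration is good to about 2 mm. A picture is of the moment at which its call begins. camera_info takes no time and is no camera call.
A pose or a line that the arm cannot do raises bot.Unreachable and nothing moves.
- bot.job_done(): hands the job in; it is judged then, once.
Trained networks look in the newest picture that a camera, given by its name, has taken for a name from the list of things; names that differ only in an ending like _2 or _b are one class to them, and where a whole thing is asked for, a point or a joint stands for the part that bears it (a point fixed in the world has none). Each returns a list of dicts, best first, with "conf" (0 to 1); they miss things now and then, are a little off and sometimes report something else, mostly with a low value. They report only what shows in the picture. A call takes as long as a camera call.
- bot.search_frame(thing, camera): "position" ([x, y, z] in mm, in the coordinates of the camera as it stood for that picture, good to about 4 mm: the middle of the surface that is visible of it).
- bot.tip_of(thing, camera): "position" ([x, y, z] in mm, in the coordinates of the camera as it stood for that picture, good to about 4 mm: a listed point, or the origin of a listed thing).
The state is a dict: "t": time; "joints": joint angles; "qd": joint speeds; "tau": joint torques, N m; "position": TCP position; "orientation": TCP orientation; "wrist_force": force on the tool from outside, world axes, zero at the start; "torque": the same for the moment, N m; "gripper_width": finger opening in mm; "finger_force": force on a finger pad.
Only numpy, scipy, OpenCV 4.12 (cv2) and the standard library are available. Lean on these libraries where they do the work, as an engineer would, in place of code of your own. Each camera call takes 0.05 s, during which the arm holds its last target. There are 200 camera calls.

## Working session

There is one attempt and no reset: what is moved stays moved. The work goes in short steps, each a Python script; the robot and the scene stay as the last script left them, time stands still between calls to the robot, and variables do not carry over. Pictures are saved under pics/ and viewed, at most 14 in all, crops included, and the job is handed in when it is done.

```bash
mkdir -p pics; ls; python3 - <<'E'
from station import bot
import cv2,numpy as np
for c in("scene","top"):
    im=bot.camera(c); cv2.imwrite(f"pics/{c}0.png",im)
    i=bot.camera_info(c); print(c,np.round(i["intrinsics"],1).tolist(),np.round(i["pose"],3).tolist())
    P=np.array(i["pose"])
    for n in "cap_large cap_small knob_large knob_small transformer round_dish long_tray square_tray test_lamp meter".split():
        for d in bot.tip_of(n,c)[:2]:
            print(n,round(d["conf"],2),np.round(P@np.r_[d["position"],1],0)[:3])
E
```

```text
pics
scene [[473.9, 0.0, 257.6], [0.0, 473.9, 190.2], [0.0, 0.0, 1.0]] [[-0.627, 0.58, -0.52, 1239.316], [0.779, 0.482, -0.401, 517.781], [0.018, -0.656, -0.754, 960.117], [0.0, 0.0, 0.0, 1.0]]
cap_large 0.59 [458.   5.  -2.]
cap_small 0.55 [431. 163.  -2.]
cap_small 0.55 [593. 171.  -3.]
knob_small 0.71 [ 601. -183.   -2.]
transformer 0.68 [ 443. -146.   -7.]
round_dish 0.71 [465. 379.  -2.]
long_tray 0.63 [610.  22.   3.]
square_tray 0.68 [ 453. -385.   -3.]
test_lamp 0.73 [666. 366.   0.]
test_lamp 0.68 [592. 169.  -5.]
meter 0.75 [749. 203.   3.]
top [[405.1, 0.0, 253.0], [0.0, 405.1, 190.1], [0.0, 0.0, 1.0]] [[0.025, -0.972, 0.235, 381.331], [-1.0, -0.024, 0.007, 11.806], [-0.001, -0.236, -0.972, 1005.705], [0.0, 0.0, 0.0, 1.0]]
cap_large 0.69 [754. 196.   6.]
cap_large 0.52 [460.   6.   0.]
cap_small 0.43 [441. 155.   1.]
knob_large 0.56 [598. 173.   5.]
knob_small 0.52 [ 598. -182.    1.]
transformer 0.8 [ 455. -150.   -1.]
round_dish 0.83 [471. 378.  -3.]
long_tray 0.85 [610.  16.   1.]
square_tray 0.66 [ 461. -386.   -0.]
square_tray 0.65 [611.  18.   2.]
test_lamp 0.73 [670. 360.   1.]
meter 0.73 [754. 201.   2.]
meter 0.64 [ 596. -183.   -1.]
```

```bash
python3 - <<'E'
import cv2
im=cv2.imread("pics/top0.png"); cv2.imwrite("pics/top0b.png",cv2.resize(im,(800,600),interpolation=cv2.INTER_CUBIC))
E
```

```text
(no output)
```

View pics/top0b.png

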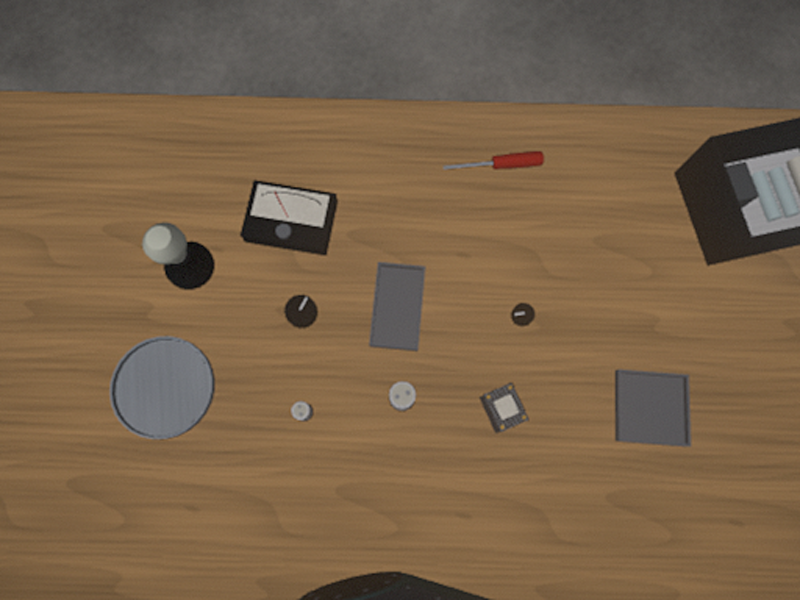

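View pics/scene0.png

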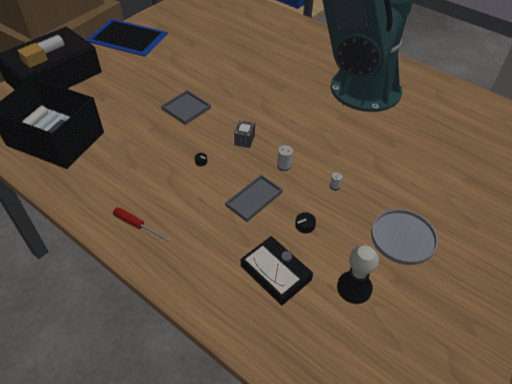

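The top view shows all parts clearly (800x600 pixels): cap_large (402,394), cap_small (301,411), knob_large (301,311), knob_small (522,314), transformer (504,407), long tray (398,307), dish (163,388), square tray (653,408). The meter is at (290,217) and the lamp's foot at (190,265). The scene view agrees. I'll zoom in for the yaw angles.

```bash
python3 - <<'E'
import cv2,numpy as np
im=cv2.imread("pics/top0.png")
c=[]
for x,y in((257,252),(193,263),(193,199),(334,201),(323,260),(255,197)):
    h=28 if (x,y)!=(255,197) else 32
    c.append(cv2.resize(im[y-h:y+h,x-h:x+h],(260,260),interpolation=cv2.INTER_CUBIC))
cv2.imwrite("pics/crops.png",cv2.convertScaleAbs(np.vstack([np.hstack(c[:3]),np.hstack(c[3:])]),alpha=1.6))
E
```

```text
(no output)
```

View pics/crops.png

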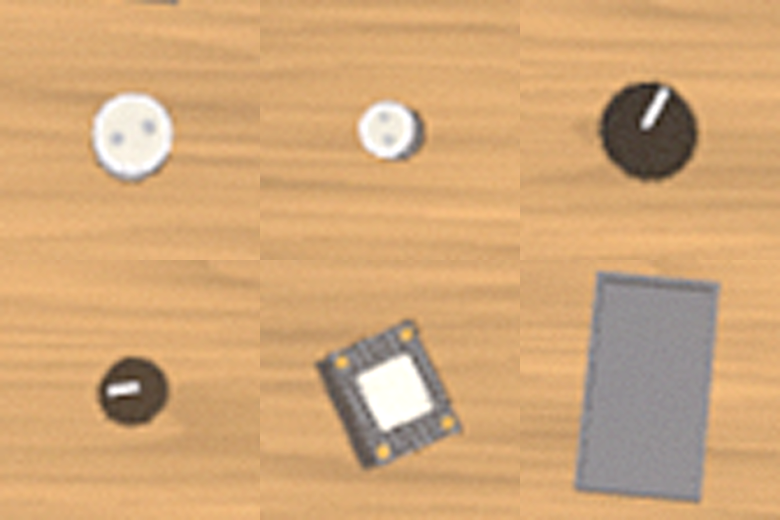

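Crops (780x520) show the can tops at (132,133) and (389,129), and the knobs at (649,131) and (133,391). The transformer's screws are at (342,362), (407,334), (447,423) and (384,453), so its long axis runs along (40,89). The long tray's rim corners are (598,271), (719,283), (700,501) and (575,490).

```bash
cat > h.py <<'E'
from station import bot
import cv2,numpy as np
from scipy.spatial.transform import Rotation as R
def w(u,v,z,cam="top"):
    i=bot.camera_info(cam);P=np.array(i["pose"]);d=P[:3,:3]@np.linalg.inv(i["intrinsics"])@[u,v,1];o=P[:3,3]
    return (o+d*(z-o[2])/d[2])[:2]
def q(yaw):  # tool down, jaw line (tool y) along world angle yaw
    c,s=np.cos(yaw),np.sin(yaw); y=np.array([c,s,0]);z=np.array([0,0,-1.])
    return R.from_matrix(np.c_[np.cross(y,z),y,z]).as_quat(scalar_first=True)
E
python3 - <<'E'
from h import *
f=lambda u,v,cx,cy,col,row,z,h=28:w(cx-h+(u-260*col)*2*h/260-0.5+h/260,cy-h+(v-260*row)*2*h/260-0.5+h/260,z)
print("capL",f(132,133,257,252,0,0,65));print("capS",f(389,129,193,263,1,0,45))
print("kL",f(649,131,193,199,2,0,26));print("kS",f(133,391,334,201,0,1,24))
t=[f(u,v,323,260,1,1,48) for u,v in((342,362),(407,334),(447,423),(384,453))]
print("tr",np.mean(t,0),[np.linalg.norm(t[i]-t[i-1]) for i in range(4)]); d=t[2]-t[1]+t[3]-t[0];print("long yaw",np.arctan2(d[1],d[0]))
t=[f(u,v,255,197,2,1,16,32) for u,v in((598,271),(719,283),(700,501),(575,490))]
print("lt",np.mean(t,0),[np.linalg.norm(t[i]-t[i-1]) for i in range(4)]);d=t[1]-t[2]+t[0]-t[3];print("yaw",np.arctan2(d[1],d[0]))
print("dish",w(163/1.5625,388/1.5625,12),"sq",w(653/1.5625,408/1.5625,12))
print(bot.observe()["t"],bot.observe()["wrist_force"])
E
```

```text
capL [462.12363215   5.93355933]
capS [436.49970347 156.47395909]
kL [592.66227203 168.74305388]
kS [ 596.82657976 -182.62792793]
tr [ 449.1231958  -150.08990732] [np.float64(49.025981589593044), np.float64(36.23334029631548), np.float64(47.91479867200121), np.float64(35.34761301726865)]
long yaw -2.7184993022617108
lt [607.80556766  16.10331751] [np.float64(139.4105601639298), np.float64(76.2373776165087), np.float64(138.29514580467827), np.float64(76.18943909778281)]
yaw -0.06871526543904494
dish [466.79736145 378.4201034 ] sq [ 455.2146945  -384.09341663]
1.1 [-0.43259995  0.10947005 -0.03131414]
```

```bash
cat >> h.py <<'E'
def best(p,yaw):
    cur=np.array(bot.observe()["joints"]);o=[]
    for y in(yaw,yaw+np.pi):
        s=bot.solve_ik(list(p),list(q(y)))
        if s is not None:o.append((np.abs(np.array(s)-cur).max(),y,s))
    print([round(a[0],2) for a in o]);return min(o,key=lambda a:a[0])
def hover(xy,z,yaw):
    _,y,s=best([*xy,z],yaw);bot.movej(list(s));return y
def pick(xy,z,yaw,open_,force):
    bot.gripper_to(open_);hover(xy,200,yaw)
    bot.move_linear([*xy,z+50],vel=250);bot.move_linear([*xy,z],vel=80)
    bot.gripper_to(0,force=force);s=bot.observe()
    bot.move_linear([*xy,200],vel=200);e=bot.observe()
    print("grip",s["gripper_width"],e["gripper_width"],e["finger_force"],e["wrist_force"],e["t"])
def place(xy,z,yaw,open_):
    hover(xy,200,yaw)
    bot.move_linear([*xy,z+40],vel=250);bot.move_linear([*xy,z],vel=50)
    s=bot.observe();print("down",s["position"],s["wrist_force"])
    bot.gripper_to(open_);bot.move_linear([*xy,z+50],vel=120);bot.move_linear([*xy,200],vel=250)
    print("t",bot.observe()["t"])
E
python3 - <<'E'
from h import *
pick((449,-150),28,0.423+np.pi/2,80,80)
place((456,-385),33,np.pi/2,64)
cv2.imwrite("pics/a.png",bot.camera("scene")[60:260,80:380])
E
```

```text
[np.float64(2.35), np.float64(0.87)]
grip 45.04687745399746 45.14295187112513 82.32533097267151 [ 0.46957438  0.68875963 -4.22974669] 5.9417
[np.float64(3.07), np.float64(0.35)]
down [ 455.34442829 -384.43776884   33.08212405] [-2.49433921  3.36735919  4.30321593]
t 9.9917
```

View pics/a.png

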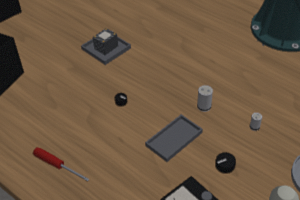

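The crop shows the transformer standing inside the square tray at about (105,42). Next are the small knob and the two capacitors.

```bash
python3 - <<'E'
from h import *
T=np.array([608,16.3]);a=-0.069;ex=np.array([np.cos(a),np.sin(a)])
pick((462,6),38,a+np.pi/2,75,40)
place(T+33*ex,43,a+np.pi/2,58)
pick((436.5,156.5),34,a+np.pi/2,65,30)
place(T-33*ex,39,a+np.pi/2,44)
cv2.imwrite("pics/b.png",cv2.resize(bot.camera("scene")[100:300,150:450],(750,500)))
E
```

```text
[np.float64(2.39), np.float64(0.75)]
grip 38.30162993195189 38.301779052677475 40.20408868789673 [ 0.07440684  0.49433143 -0.81665462] 14.5167
[np.float64(3.09), np.float64(0.38)]
down [640.77537632  14.00200588  42.78456974] [-0.4438483  -0.4024599   0.00100551]
t 18.3
[np.float64(2.86), np.float64(0.38)]
grip 6.908539744030842 -0.05212437196968682 0.0 [-0.31259598 -0.2025574  -0.43993691] 22.5083
[np.float64(3.42), np.float64(0.28)]
down [575.25559326  18.52899519  39.08240492] [-0.58999631  0.34061513  0.02387003]
t 26.5417
```

View pics/b.png

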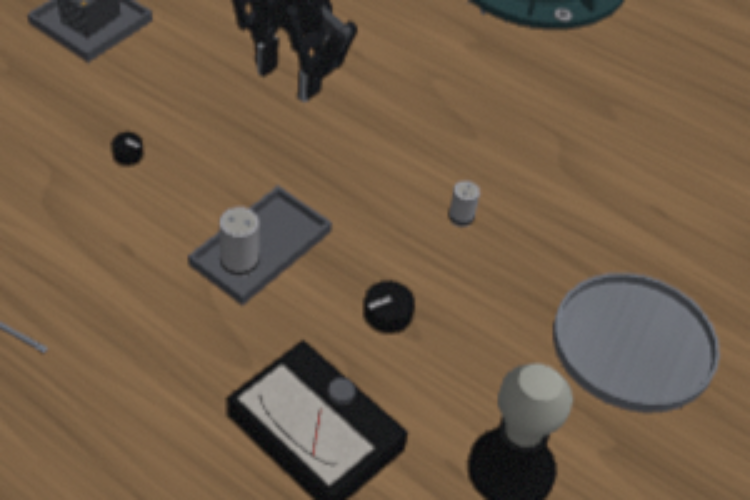

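The crop shows cap_large standing in the long tray. The small can was missed: it still stands on the bench, its top at crop (466,187). I'll measure it again with both cameras.

```bash
python3 - <<'E'
from h import *
hs=bot.observe()
im=bot.camera("top");cv2.imwrite("pics/top2.png",im)
print("scene est",w(150+466/2.5,100+187/2.5,45))
for c in("top","scene"):
    bot.camera(c);P=np.array(bot.camera_info(c)["pose"])
    for d in bot.tip_of("cap_small",c)+bot.search_frame("cap_small",c):print(c,round(d["conf"],2),(P@np.r_[d["position"],1])[:3].round())
x,y=193,263
cv2.imwrite("pics/c.png",cv2.resize(im[y-35:y+35,x-35:x+35],(560,560),interpolation=cv2.INTER_CUBIC))
E
```

```text
scene est [ 657.91536997 -185.1823677 ]
top 0.63 [611.  18.   1.]
scene 0.47 [434. 160.  -2.]
scene 0.45 [437. 164.  32.]
```

View pics/c.png

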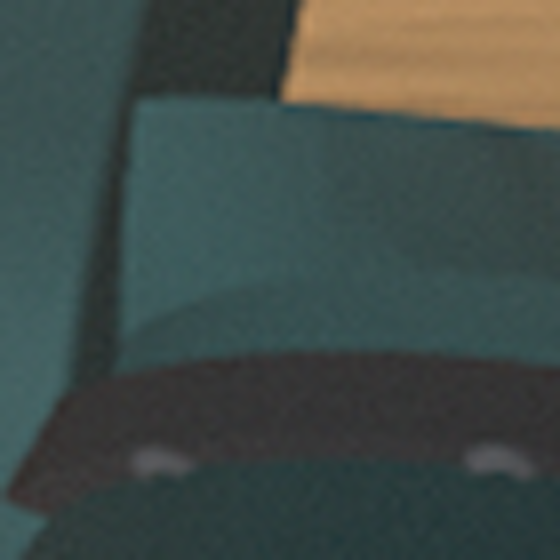

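The arm hides the can from the top camera here. I'll fetch the small knob and take the picture from that pose.

```bash
python3 - <<'E'
from h import *
print("scene est",w(150+466/2.5,100+187/2.5,45,"scene"))
pick((597,-182.5),21,np.pi/2,60,40)
im=bot.camera("top");x,y=193,263
cv2.imwrite("pics/d.png",np.hstack([cv2.resize(im[y-35:y+35,x-35:x+35],(400,400),interpolation=cv2.INTER_CUBIC),cv2.resize(bot.camera("scene")[130:210,300:380],(400,400),interpolation=cv2.INTER_CUBIC)]))
E
```

```text
scene est [432.84537769 157.81361949]
[np.float64(3.53), np.float64(0.39)]
grip -0.26869570881177884 -0.404383013594665 0.0 [ 0.09598175 -0.4075461   0.30033765] 31.15
```

View pics/d.png

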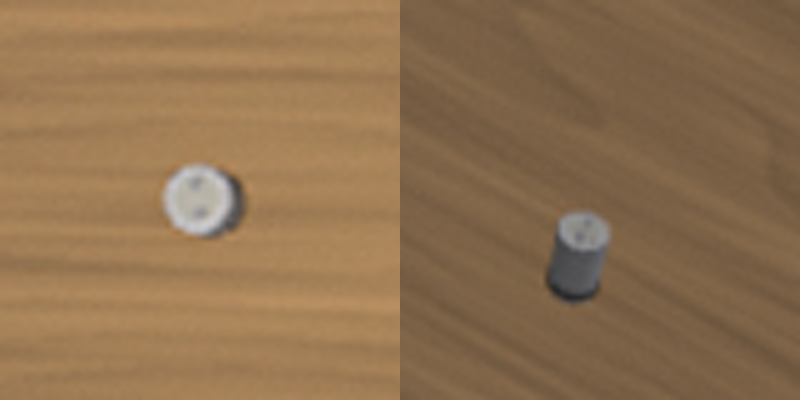

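Neither can nor small knob moved at all, although the fingers closed fully (the can's top is at the same top-camera pixel, 192.8,262.8). I'll close in steps and look from close by.

```bash
python3 - <<'E'
from h import *
bot.gripper_to(60)
bot.move_linear([597,-182.5,70],vel=250);bot.move_linear([597,-182.5,21],vel=80)
def rep():
    s=bot.observe();print(np.round(s["position"],1),np.round(s["orientation"],3),round(s["gripper_width"],1),round(s["finger_force"],1),np.round(s["wrist_force"],1),round(s["t"],2))
rep()
a=bot.camera("scene")
for o in(45,38,34,31):
    bot.gripper_to(o,force=30);rep()
b=bot.camera("scene");t=bot.camera("top")
f=lambda i,x,y:cv2.resize(i[y-32:y+32,x-32:x+32],(266,266),interpolation=cv2.INTER_CUBIC)
cv2.imwrite("pics/e.png",np.hstack([f(a,201,150),f(b,201,150),f(t,334,195)]))
E
```

```text
[ 597.1 -182.5   20.8] [-0.  1. -0. -0.] 60.1 0.0 [-0.4 -0.2  0.3] 33.27
[ 597.3 -182.6   21.4] [ 0.  1. -0.  0.] 45.2 0.0 [-0.7 -0.2  0.2] 33.62
[ 597.  -182.5   21.1] [0. 1. 0. 0.] 38.3 0.0 [ 0.7 -0.3  0. ] 33.87
[ 597.  -182.5   21. ] [-0.  1. -0.  0.] 34.1 0.0 [ 0.4  0.6 -0.2] 34.08
[ 597.  -182.5   21. ] [-0.  1.  0. -0.] 31.1 0.0 [ 0.6  0.2 -0.2] 34.3
```

View pics/e.png

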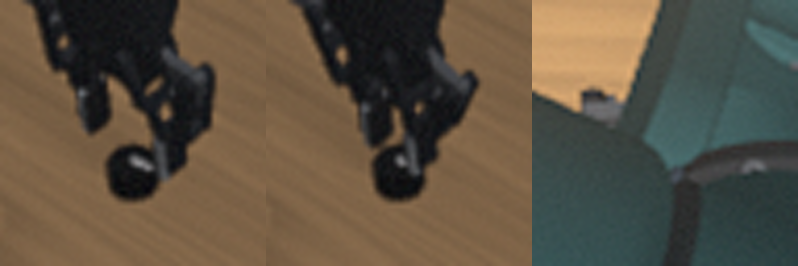

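```bash
python3 - <<'E'
from h import *
# e.png: scale 266/64, origin (169,118)
f=lambda u,v:(169+u*64/266,118+v*64/266)
i=bot.camera_info("scene");P=np.linalg.inv(i["pose"]);K=np.array(i["intrinsics"])
def pr(p):
    c=K@(P@np.r_[p,1])[:3];c=c[:2]/c[2];return ((c-[169,118])*266/64).round()
print("knob top est scene",w(*f(398-266,160),24,"scene"))
for p in([597,-182.5,24],[597,-182.5,0],[597,-167,2],[597,-167,21],[597,-167,12],[597,-198,2],[597,-198,12]):print(p,pr(p))
E
```

```text
knob top est scene [ 597.93129615 -179.61798743]
[597, -182.5, 24] [130. 157.]
[597, -182.5, 0] [132. 182.]
[597, -167, 2] [149. 191.]
[597, -167, 21] [147. 171.]
[597, -167, 12] [148. 180.]
[597, -198, 2] [116. 170.]
[597, -198, 12] [114. 160.]
```

The knob's measured position is right, but the fingertips appear at about z=22–25 in the image, roughly 20 mm higher than the stated geometry gives for TCP z=21. So I'll go lower in guarded steps.

```bash
python3 - <<'E'
from h import *
bot.gripper_to(46)
f0=np.array(bot.observe()["wrist_force"])
for z in range(18,1,-3):
    bot.move_linear([597,-182.5,z],vel=20);s=bot.observe();d=np.array(s["wrist_force"])-f0
    print(z,np.round(d,1))
    if np.linalg.norm(d)>4: bot.move_linear([597,-182.5,z+2],vel=20);break
a=bot.camera("scene")
bot.gripper_to(0,force=40);s=bot.observe();print(s["gripper_width"],s["finger_force"],s["position"],s["t"])
f=lambda i,x,y:cv2.resize(i[y-32:y+32,x-32:x+32],(400,400),interpolation=cv2.INTER_CUBIC)
cv2.imwrite("pics/f.png",np.hstack([f(a,201,150),f(bot.camera("scene"),201,150)]))
E
```

```text
18 [-0.1 -0.6 -1.2]
15 [ 0.7 -0.8 -1. ]
12 [ 0.3 -0.1  0.3]
9 [ 0.7 -2.  -0.3]
6 [ 1.  -0.6 -0.4]
3 [ 0.5 -0.9 -0.5]
31.920876520126658 39.67629253864288 [ 597.20813006 -182.55326783    3.28580028] 36.8167
```

View pics/f.png

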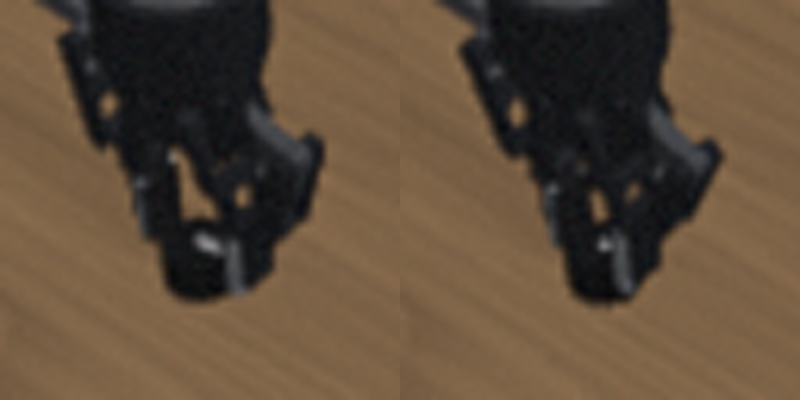

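The small knob is now gripped at z=3, with both pads around it. The tips effectively sit about 19 mm higher than stated, so I'll use lower heights from here.

```bash
python3 - <<'E'
from h import *
T=np.array([608,16.3]);a=-0.069;ex=np.array([np.cos(a),np.sin(a)])
bot.move_linear([597,-182.5,200],vel=200);print("held",bot.observe()["gripper_width"])
place((467,416),8,0.,48)
pick((435,157),14,a+np.pi/2,60,30)
if bot.observe()["gripper_width"]>20: place(T-33*ex,19,a+np.pi/2,44)
pick((593,169.5),2,np.pi/2,72,40)
if bot.observe()["gripper_width"]>40: place((467,348),7,0.,66)
s=bot.solve_ik([400,-150,300],list(q(np.pi/2)));s2=bot.solve_ik([400,-150,300],list(q(-np.pi/2)))
bot.movej(list(min([k for k in(s,s2) if k is not None],key=lambda k:np.abs(np.array(k)-bot.observe()["joints"]).max())))
cv2.imwrite("pics/g.png",cv2.resize(bot.camera("scene")[70:320,120:450],(792,600)));cv2.imwrite("pics/top3.png",cv2.resize(bot.camera("top"),(800,600)))
E
```

```text
held 31.82684030992669
[np.float64(1.02), np.float64(3.69)]
down [467.09353593 416.04517455   7.82460572] [-0.20010322  0.87180008  0.56107699]
t 43.4833
[np.float64(1.92), np.float64(1.22)]
grip 26.669213050213518 26.778369074554433 29.53111231327057 [-0.26675538  0.72624959 -0.1011929 ] 47.8167
[np.float64(3.43), np.float64(0.28)]
down [575.11326905  18.53478613  18.78901672] [ 0.1091172   0.13954487 -1.26243423]
t 51.8417
[np.float64(2.96), np.float64(0.25)]
grip 48.21198208571957 48.113302137546036 41.233232617378235 [ 0.56488904  0.73583347 -0.74702965] 55.8833
[np.float64(1.22), np.float64(4.36)]
down [466.27458916 347.56627715   6.90420684] [-1.29489599 -2.07420584  4.26193902]
t 60.3167
```

View pics/g.png

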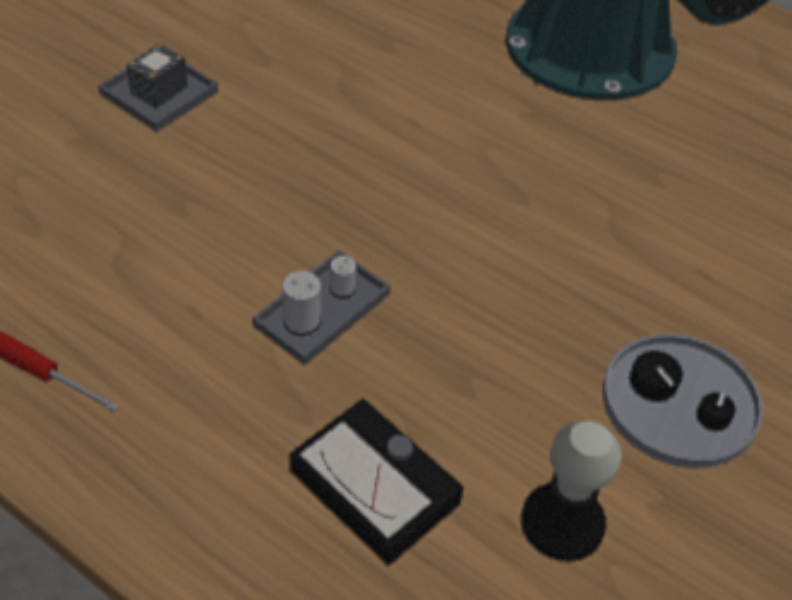

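View pics/top3.png

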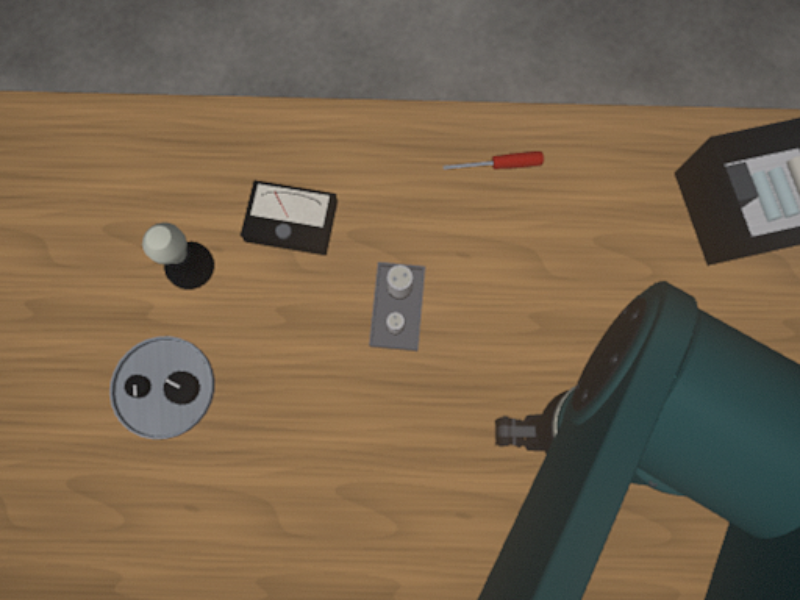

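All five parts stand upright in their trays: scene view has the transformer at (157,78), the caps at (302,303) and (343,277), and the knobs at (656,376) and (716,411). The lamp and meter show at their original pixels, and the arm is clear.

```bash
python3 -c "
from station import bot
print(bot.job_done())"
```

```text
the job is handed in; nothing more can be done
None
```

I sorted all five parts upright into their trays and handed the job in at about 60 s of the 122 s allowed; in the last pictures the lamp and meter had not moved, though the hand-in call returned no verdict.

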